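# Clamp a jam jar in the crank-driven jar holder

### The arm

A 7-joint arm with a two-finger parallel gripper is mounted at the origin on a cart in front of the work surface, level with it; the furniture and walls round the work are solid. World frame = base frame: x ahead of the robot, y to its left, z up, the work surface at z = 0. Lengths are in m, angles in rad, forces in N, time in s.
With the tool pointing down it reaches from about 0.4 to 0.875 m from the base axis. Payload 6.5 kg.
Tool frame: the origin (TCP) lies between the finger pads; the fingertips stand 22 mm ahead of it and the grasp point (between the pads) lies 3 mm ahead of it; z points along the fingers, y is the line along which they close (so a half turn about z gives the same grasp; the last joint's range is limited). The gripper opens to 88 mm and grips with 3 to 60 N. Pads are 18 mm wide; open, the fingers measure 123 mm over their backs; the gripper's body (75 mm by 187 mm) begins 45 mm behind the grasp point.
Start: joints at [-1.297, 0.536, -0.004, 1.538, 0.003, 1.067, -0.071], TCP at [0.217, 0.613, 0.235] pointing down, gripper open.
Joint ranges: [-2.7, 2.7], [-0.37, 2.16], [-1.27, 1.26], [0.24, 2.4], [-1.31, 4.45], [0.19, 1.91], [-2.76, 2.76]. Speed limits (rad/s): [2.39, 2.39, 3.14, 3.14, 3.14, 3.14, 3.14].

### API

Orientations are given as a unit quaternion [w, x, y, z].
In Python, from rig import r, camera, close_job gives the robot as it stands. The module is installed in compiled form; this text tells all that it offers.
- The arm moves only by the shell command python3 -m jog 'ROWS' [FORCE]. ROWS is JSON, one flat list of numbers, 5 for each row, row after row: the shift along the tool's x, y, z in mm, then the turn about the tool's z in degrees, then the opening in per cent of the stroke, from 0 (shut) to 100 (fully open). A call has exactly 5 rows; each row shifts and turns the commanded pose from where the row before left it, along the tool's axes as they then stand; what a row does not reach is not made up. A row lasts 1/10 s, in which the tool goes at most 50 mm and 8.59 degrees, less where a joint would pass 70% of its speed; a pose out of reach is approached as far as the arm can. A call with a gripper value outside its range is refused whole. The fingers move at their own pace and stop on an object; FORCE is the grip in N (left out, the last holds). Time passes only in rows, so rows that do not move let the fingers close, or fill a call up. It gives the time, the measured TCP pose, the force, the opening and the grip force at its end, in the units of the state.
- r.state(): the state, without advancing time (a new reading comes with each control period).
- camera(name): name is "scene" or "top" or "wrist"; returns a dict with "image" (420x560x3 uint8, blue, green, red), "depth" (420x560 float32, m along the optical axis (not along the pixel's ray), 0 where there is no reading), "camera_matrix" (3x3 intrinsics, pixels), "k1" (the pictures are not rectified: a ray, as slopes to the right and down, at radius r is drawn at 1 + k1 r^2 times it, then the intrinsics apply), "T" (4x4, takes a point from camera to world coordinates). Camera axes: x right, y up, looking along -z (the intrinsics and any distortion apply to the point x, -y, -z); pixel columns grow to the right and rows downward; lengths in m; the calibration is good to about 2 mm. A picture is of the moment at which its call begins.
- close_job(): hands the job in; it is judged then, once.
The state is a dict: "clock": time; "joints": joint angles; "qvel": joint speeds; "joint_torque": joint torques, N m; "eef_pos": TCP position; "eef_rot": TCP orientation; "ft_force": force on the tool from outside, world axes, zero at the start; "ft_torque": the same for the moment, N m; "opening": finger opening in m; "grasp_force": force on a finger pad.
Only numpy, scipy, OpenCV 4.12 (cv2) and the standard library are available. Lean on these libraries where they do the work, as an engineer would, in place of code of your own. Each camera call takes 0.05 s, during which the arm holds its last target. There are 200 camera calls.

### The job

Get the jam jar that stands by itself beside the jar holder ready for one-handed opening: stand it upright on the holder's base between the V-shaped jaw and the sprung pad, and let go of it. Then take the crank by its free-spinning knob and wind it clockwise (seen from above), several turns, until the jar is pushed home into the V and the sprung pad is pressed about halfway in; never wind so far that the pad bottoms out. Let go, and leave the things around it where they stand.

Things in the scene. Friction and masses are not known exactly. Their poses are not given: they have to be found in the camera images.
- jam_jar: closed glass jam jar, body 58 mm in diameter, flat grey lid 61 mm in diameter, 86 mm tall (lid from z = 75 mm), about 0.3 kg; origin at the centre of its underside, z up along its axis; any yaw.
- jar_holder: the jar holder, fixed; white base 120 (x) x 310 (y) mm, top 14 mm above the worktop; origin at its underside's centre, z up, yaw within +-0.3 rad. At its -y end a fixed grey V jaw (to z = 50 mm, open to +y), mid-way a moving grey jaw (to z = 57 mm) with the sprung pad on its -y side, at the +y end the gear housing (66 x 66 mm, to z = 70 mm) with the crank on top.
- seat (a point): point on the base's top (holder x = 0, y = -95 mm, z = 14 mm; axes as the holder's) where the centre of the jar's underside lies when home in the V. The smooth jaws centre a jar set down up to 12 mm out along +y and 7 mm sideways. Before winding, 19 to 29 mm lie between a jar on the seat and the pad. Both sides (holder +-x) are open above z = 50 mm for fingers.
- pad_face (a point): centre of the smooth black face of the sprung pad (60 mm wide, 34 mm high, upright, facing holder -y towards the V), 37 mm above the worktop. The pad rides on two steel pins that enter the moving jaw; 20 mm stroke, spring 500 N/m with 2 N preload.
- pad (a joint): how far the pad is pushed into its jaw against its spring, m: 0 = fully out, 0.010 = halfway, 0.020 = bottomed out.
- crank (a joint): crank angle, rad, grows clockwise seen from above, which moves jaw and pad towards the V, 10 mm a full turn; 0 = jaw fully open, arm along the holder's +x; range 0 to 37; starts between 0 and 6.2. Friction about 2 N at the knob; it stays where it is left and cannot be driven by pushing the jaw.
- crank_axis (a point): point on the crank's vertical axis of rotation (holder x = 0, y = +105 mm), 95 mm above the worktop. The steel arm lies 75 to 83 mm above the worktop; the knob stands on its end, 50 mm from the axis.
- crank_knob: the crank's black knob, 24 mm in diameter, 40 mm tall, upright; origin at the centre of its underside (84 mm above the worktop, top at 124 mm). It spins freely about its own axis, so a hand that holds it need not turn.
- tuna_tin: bystander: low round tin, 86 mm in diameter, 40 mm tall; origin at the centre of its underside
- spice_jar: bystander: slim spice jar with a cap, 46 mm in diameter, 106 mm tall; origin at the centre of its underside
- pepper_mill: bystander: turned dark wooden pepper mill, 58 mm in diameter, 170 mm tall; origin at the centre of its underside

How it is judged:
By the outcome, as a careful person would: the job done as asked, in the order asked, and still so for the second after the job is handed in, with the robot touching nothing.
It also fails if it takes over 72 s, if anything falls off the work surface, if the arm or the gripper's body presses on something with over 40 N, if the wrist force passes 120 N, or if a joint passes its speed limit or range.

## Working session

There is one attempt and no reset: what is moved stays moved. The work goes in short steps, Python scripts to look and compute and a shell command to move; the robot and the scene stay as the last step left them, time stands still between calls to the robot, and variables do not carry over. Pictures are saved under pics/ and viewed, at most 10 in all, crops included, and the job is handed in when it is done.

```bash
mkdir -p pics && cat > h.py <<'E'
import numpy as np, cv2, pickle
from rig import r, camera
from scipy.spatial.transform import Rotation as R
def grab(n):
    return camera(n)
def cloud(c):
    H,W=c["depth"].shape; K=c["camera_matrix"]
    v,u=np.mgrid[0:H,0:W]
    p=cv2.undistortPoints(np.stack([u,v],-1).reshape(-1,1,2).astype(float),K,np.array([c["k1"],0,0,0.]),).reshape(H,W,2)
    d=c["depth"]
    P=np.stack([p[...,0]*d,-p[...,1]*d,-d],-1)
    return P@c["T"][:3,:3].T+c["T"][:3,3], p
def ray_plane(c,uv,z):
    p=cv2.undistortPoints(np.array(uv,float).reshape(-1,1,2),c["camera_matrix"],np.array([c["k1"],0,0,0.])).reshape(-1,2)
    D=np.c_[p[:,0],-p[:,1],-np.ones(len(p))]@c["T"][:3,:3].T
    o=c["T"][:3,3]
    return o+D*((z-o[2])/D[:,2])[:,None]
E
python3 - <<'E'
from h import *
s=r.state();print({k:np.round(v,3).tolist() for k,v in s.items()})
ims=[]
for n in("top","scene"):
    c=grab(n);pickle.dump(c,open(n+".pkl","wb"));cv2.imwrite(f"pics/{n}0.png",c["image"]);print(n,c["camera_matrix"].tolist(),c["k1"],np.round(c["T"],3).tolist(),(c["depth"]>0).mean())
E
```

```text
{'clock': 0.0, 'joints': [-1.297, 0.537, -0.004, 1.539, 0.003, 1.067, -0.071], 'qvel': [-0.001, 0.002, 0.002, 0.0, -0.0, 0.0, -0.0], 'joint_torque': [-0.001, -57.098, 0.991, -25.16, -0.056, 0.018, 0.0], 'eef_pos': [0.216, 0.612, 0.234], 'eef_rot': [-0.0, 0.169, 0.986, -0.001], 'ft_force': [0.605, 0.508, 0.026], 'ft_torque': [0.004, -0.01, 0.01], 'grasp_force': 0.0, 'opening': 0.088}
top [[412.1060914074569, 0.0, 279.9495524984255], [0.0, 412.1060914074569, 205.72770354080333], [0.0, 0.0, 1.0]] -0.030041424031390165 [[-0.013, 0.983, -0.182, 0.458], [-1.0, -0.012, 0.01, -0.18], [0.007, 0.182, 0.983, 1.065], [0.0, 0.0, 0.0, 1.0]] 0.9960501700680272
scene [[513.0208363597493, 0.0, 281.5751039104473], [0.0, 513.0208363597493, 203.3658128122233], [0.0, 0.0, 1.0]] -0.19656629991650884 [[0.705, 0.356, -0.613, -0.082], [-0.709, 0.33, -0.623, -0.915], [-0.02, 0.874, 0.485, 0.664], [0.0, 0.0, 0.0, 1.0]] 0.9957780612244898
```

View pics/top0.png

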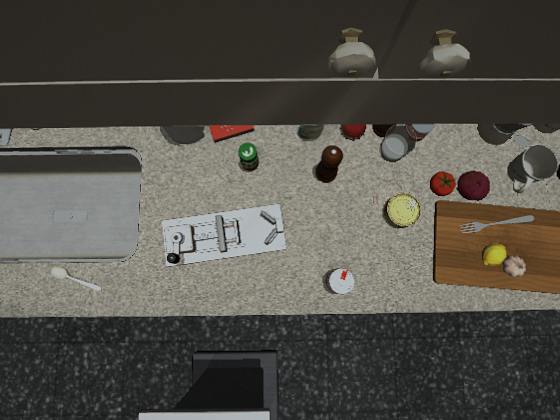

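View pics/scene0.png

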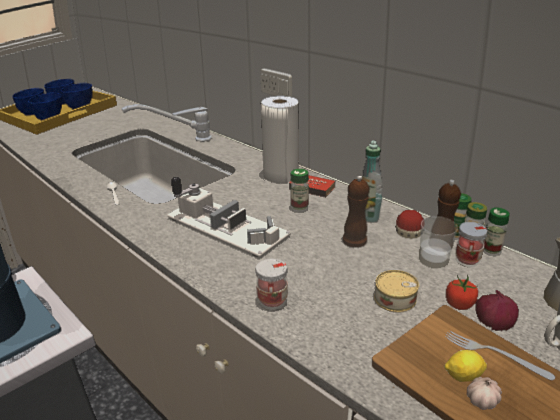

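Top view: lone jam jar with its lid at (341,281). Holder spans (165–285, 207–265), V to the right, gear housing and knob (173,258) at the left. Mill at (330,160), spice jar at (248,155), tin at (403,210). Now measuring.

```bash
cat > m.py <<'E'
from h import *
c=pickle.load(open("top.pkl","rb"));P,_=cloud(c);im=c["image"]
print("table z",np.median(P[270:300,200:300,2]))
hsv=cv2.cvtColor(im,cv2.COLOR_BGR2HSV)
def fit(m,z,name):
    m=m.astype(np.uint8); cs,_=cv2.findContours(m,0,1); k=max(cs,key=cv2.contourArea)
    (u,v),rad=cv2.minEnclosingCircle(k); M=cv2.moments(k); u2,v2=M["m10"]/M["m00"],M["m01"]/M["m00"]
    print(name,"n",int(m.sum()),"px",round(u2,1),round(v2,1),"r",round(rad,1),"w",np.round(ray_plane(c,[[u2,v2],[u,v]],z),4).tolist())
def win(u0,u1,v0,v1):
    w=np.zeros(im.shape[:2],bool);w[v0:v1,u0:u1]=1;return w
Z=P[...,2]
fit(win(315,370,255,310)&(Z>0.078),.086,"jar lid")
fit(win(155,195,235,280)&(Z>0.1),.124,"knob")
fit(win(380,430,185,235)&(Z>0.03),.04,"tin")
fit(win(230,265,135,180)&(Z>.09),.106,"spice")
fit(win(310,350,140,190)&(Z>.14),.17,"mill")
# base: bright at z~.014
b=win(150,300,190,280)&(Z>0.008)&(hsv[...,2]>100)&(hsv[...,1]<70)
b=cv2.morphologyEx(b.astype(np.uint8),cv2.MORPH_CLOSE,np.ones((9,9)))
cs,_=cv2.findContours(b,0,1);k=max(cs,key=cv2.contourArea);hull=cv2.convexHull(k).reshape(-1,2)
W=ray_plane(c,hull,.014)[:,:2]*1000
(cx,cy),(w,h),a=cv2.minAreaRect(W.astype(np.float32));print("base",cx,cy,w,h,a); print(np.round(cv2.boxPoints(((cx,cy),(w,h),a))).tolist())
# housing and jaws
for z0,z1,n in((.064,.074,"housing"),(.05,.062,"jaw"),(.04,.053,"V")):
    m=win(150,300,190,280)&(Z>z0)&(Z<z1)
    q=P[m];print(n,m.sum(),np.round(q.mean(0),3),np.round(q.min(0),3),np.round(q.max(0),3))
print(np.round(Z[250:266:3,160:192:3],3)) 
cv2.imwrite("pics/zoom0.png",cv2.resize(im[195:305,150:370],None,fx=3.6,fy=3.6,interpolation=cv2.INTER_CUBIC))
E
python3 m.py
```

```text
table z -0.000700992183644833
jar lid n 552 px 340.7 280.7 r 13.3 w [[0.4588, -0.33, 0.086], [0.4584, -0.3298, 0.086]]
knob n 112 px 172.6 257.7 r 6.1 w [[0.5149, 0.0557, 0.124], [0.5154, 0.0551, 0.124]]
tin n 920 px 403.2 209.4 r 17.3 w [[0.6345, -0.5029, 0.04], [0.6336, -0.5026, 0.04]]
spice n 295 px 246.7 151.6 r 9.8 w [[0.7699, -0.1107, 0.106], [0.7699, -0.1107, 0.106]]
mill n 346 px 331.6 154.7 r 10.6 w [[0.7396, -0.3076, 0.17], [0.7398, -0.3077, 0.17]]
base 587.5951538085938 -36.99072265625 166.2349853515625 334.28558349609375 13.441670417785645
[[468.0, 106.0], [546.0, -219.0], [707.0, -180.0], [630.0, 145.0]]
housing 174 [0.568 0.057 0.066] [0.537 0.024 0.064] [0.598 0.092 0.072]
jaw 533 [ 0.577 -0.02   0.057] [ 0.531 -0.187  0.05 ] [0.628 0.094 0.062]
V 451 [ 0.589 -0.119  0.047] [ 0.533 -0.197  0.04 ] [0.634 0.057 0.053]
[[-0.003 -0.001  0.012  0.065  0.062  0.082  0.083  0.062  0.06   0.062
   0.057]
 [ 0.    -0.     0.012  0.063  0.124  0.111  0.082  0.022  0.013  0.014
   0.012]
 [-0.003 -0.002  0.012  0.123  0.121  0.12   0.106  0.014  0.016  0.014
   0.013]
 [-0.     0.001  0.015  0.122  0.126  0.122  0.102  0.013  0.013  0.014
   0.017]
 [-0.    -0.002  0.011  0.119  0.121  0.109  0.013  0.014  0.016  0.013
   0.014]
 [-0.003 -0.001  0.015  0.014  0.016  0.011  0.003 -0.001 -0.003 -0.002
   0.   ]]
```

View pics/zoom0.png

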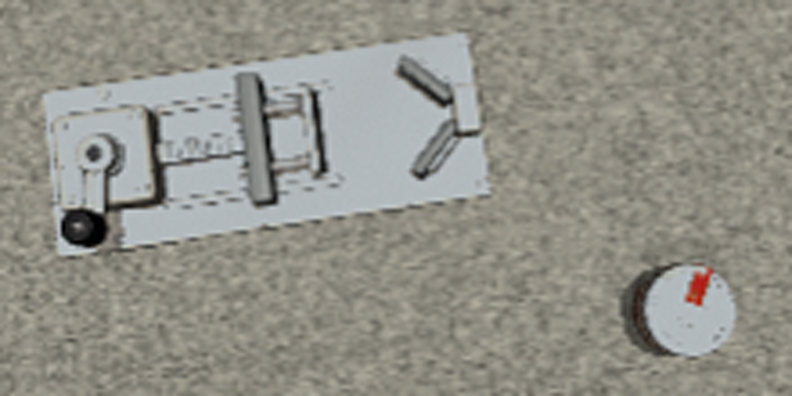

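```bash
cat > m2.py <<'E'
from h import *
c=pickle.load(open("top.pkl","rb"));P,_=cloud(c);im=c["image"];Z=P[...,2]
print("base colour",im[230,265],im[230,258],"counter",im[275,250].tolist(),im[285,230].tolist())
K=[[150+x/3.6,195+y/3.6] for x,y in((43,92),(465,33),(490,193),(58,256))]
W=ray_plane(c,K,.014)[:,:2]*1000;print("corners",W.round(1).tolist(),"centre",W.mean(0).round(1))
def run(mask):
    mask=mask.astype(np.uint8);mask=cv2.morphologyEx(cv2.morphologyEx(mask,cv2.MORPH_CLOSE,np.ones((5,5))),cv2.MORPH_OPEN,np.ones((11,11)))
    k=max(cv2.findContours(mask,0,1)[0],key=cv2.contourArea).reshape(-1,2)
    Q=ray_plane(c,k,.014)[:,:2].astype(np.float32)*1000
    print("rect",cv2.minAreaRect(Q),len(k))
w=np.zeros(Z.shape,bool);w[195:275,155:300]=1
run(w&(Z>.008))
run(w&(im.min(2)>130))
# knob / axis: hub circle at zoom (95,153)
print("hub",ray_plane(c,[[150+95/3.6,195+153/3.6]],.085)*1000)
print("pad face line",ray_plane(c,[[150+312/3.6,195+88/3.6],[150+323/3.6,195+172/3.6]],.054)*1000)
E
python3 m2.py
```

```text
base colour [189 186 179] [187 184 177] counter [119, 128, 132] [113, 123, 125]
corners [[617.2, 114.0], [656.6, -188.7], [541.2, -204.8], [500.7, 99.1]] centre [578.9 -45.1]
rect ((580.4193725585938, -44.31622314453125), (121.42779541015625, 307.1811828613281), 7.684322357177734) 322
rect ((580.8688354492188, -53.31219482421875), (372.2952880859375, 203.39271545410156), 89.31896209716797) 513
hub [[565.20276113  58.06869083  85.        ]]
pad face line [[611.74957495 -82.49438346  54.        ]
 [553.77445095 -90.29977823  54.        ]]
```

Holder: centre ≈ (580,−44.5) mm, yaw ≈ 7.6°; seat ≈ (592.6,−138.7); crank axis ≈ (566,59); knob ≈ (515,55); jar ≈ (458.6,−330). I'll first turn the tool so that its x and y lie along the holder's +y and +x. After that, rows are in holder axes.

```bash
python3 -m jog '[0,0,0,8,100, 0,0,0,8,100, 0,0,0,8,100, 0,0,0,8,100, 0,0,0,8,100]' 25 && cat > go.py <<'E'
import sys
from h import *
# usage: go.py x y z (mm world) -> needed shift along tool axes, and yaw turn left
s=r.state();q=s["eef_rot"];M=R.from_quat([q[1],q[2],q[3],q[0]]).as_matrix()
d=np.array([float(v) for v in sys.argv[1:4]])-np.array(s["eef_pos"])*1000
ay=np.degrees(np.arctan2(M[1,1],M[0,1]));t=np.radians(7.6)
print("pos",np.round(np.array(s["eef_pos"])*1000,1),"tool z",M[:,2].round(3),"turn needed",round(ay-7.6,2),"shift now",(M.T@d).round(1),"shift once turned [x y z]",np.round([-d[0]*np.sin(t)+d[1]*np.cos(t),d[0]*np.cos(t)+d[1]*np.sin(t),-d[2]],1),"clock",round(s["clock"],2),"F",np.round(s["ft_force"],1),"open",round(s["opening"],4),"grip",round(s["grasp_force"],1))
E
python3 go.py 500 250 200
```

```text
clock: 0.6
eef_pos: [0.2165, 0.6125, 0.2341]
eef_rot: [0.0, 0.498, 0.867, -0.0]
ft_force: [0.0, 0.1, 0.2]
opening: 0.0879
grasp_force: 0.0
pos [216.5 612.5 234.1] tool z [-0.    -0.001 -1.   ] turn needed 22.6 shift now [-455.9   62.7   34.4] shift once turned [x y z] [-396.8  233.1   34.1] clock 0.6 F [0.  0.1 0.2] open 0.0879 grip 0.0
```

```bash
python3 -m jog '[0,0,0,8,100, 0,0,0,8,100, 0,0,0,6.6,100, -33,19.4,2.8,0,100, -33,19.4,2.8,0,100]' >/dev/null && python3 -m jog '[-33,19.4,2.8,0,100, -33,19.4,2.8,0,100, -33,19.4,2.8,0,100, -33,19.4,2.8,0,100, -33,19.4,2.8,0,100]' >/dev/null&&  python3 -m jog '[-33,19.4,2.8,0,100, -33,19.4,2.8,0,100, -33,19.4,2.8,0,100, -33,19.4,2.8,0,100, -33,19.4,2.8,0,100]' && python3 go.py 458.6 -330 160
```

```text
clock: 2.1
eef_pos: [0.5024, 0.2514, 0.2007]
eef_rot: [-0.0, 0.656, 0.754, -0.0]
ft_force: [0.8, 0.4, 0.4]
opening: 0.0879
grasp_force: 0.0
pos [502.4 251.4 200.7] tool z [-0. -0. -1.] turn needed 0.35 shift now [-569.8 -123.7   40.8] shift once turned [x y z] [-570.5 -120.3   40.7] clock 2.1 F [0.8 0.4 0.4] open 0.0879 grip 0.0
```

```bash
python3 -m jog '[-38,-8,0,0.3,100, -38,-8,0,0,100, -38,-8,0,0,100, -38,-8,0,0,100, -38,-8,0,0,100]' >/dev/null && python3 -m jog '[-38,-8,4,0,100, -38,-8,4,0,100, -38,-8,4,0,100, -38,-8,4,0,100, -38,-8,4,0,100]' >/dev/null&&  python3 -m jog '[-38,-8,4,0,100, -38,-8,4,0,100, -38,-8,4,0,100, -38,-8,4,0,100, -38,-8,4,0,100]' >/dev/null && python3 -m jog '[0,0,0,0,100, 0,0,0,0,100,0,0,0,0,100,0,0,0,0,100,0,0,0,0,100]'>/dev/null; python3 go.py 458.6 -330 82; python3 - <<'E'
from h import *
c=grab("wrist");pickle.dump(c,open("w1.pkl","wb"));cv2.imwrite("pics/w1.png",c["image"]);print(c["T"].round(3).tolist())
E
```

```text
pos [ 459.4 -326.9  161.1] tool z [ 0.     0.001 -1.   ] turn needed 0.15 shift now [-3.  -1.2 79.1] shift once turned [x y z] [-3.  -1.2 79.1] clock 4.1 F [ 0.6  0.7 -0.4] open 0.0882 grip 0.0
[[0.991, -0.129, -0.042, 0.448], [0.135, 0.941, 0.311, -0.246], [-0.0, -0.314, 0.95, 0.311], [0.0, 0.0, 0.0, 1.0]]
```

View pics/w1.png

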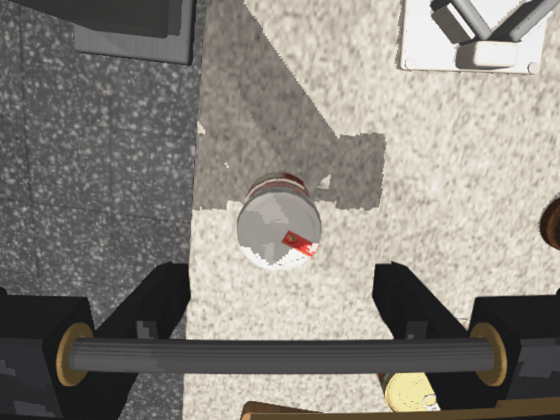

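Wrist view: lid centred near (279,229) between the fingers; the holder's V-end base corner is at about (402,69).

```bash
python3 - <<'E'
from h import *
c=pickle.load(open("w1.pkl","rb"));P,_=cloud(c);Z=P[...,2]
m=np.zeros(Z.shape,np.uint8);w=(Z>.079)&(Z<.095);m[150:290,215:345]=w[150:290,215:345]
k=max(cv2.findContours(m,0,1)[0],key=cv2.contourArea)
Q=ray_plane(c,k.reshape(-1,2),.086)[:,:2].astype(np.float32)*1000
print("lid",cv2.minEnclosingCircle(Q),"px",cv2.boundingRect(k),"z",np.median(Z[m>0]))
print("corner",ray_plane(c,[[402,69]],.014)*1000)
E
```

```text
lid ((458.7939758300781, -331.709716796875), 31.070497512817383) px (237, 189, 85, 82) z 0.08612497725044166
corner [[ 541.96409285 -206.66672114   14.        ]]
```

```bash
python3 -m jog '[-4,-1.2,19,0.15,100, 0,0,20,0,100, 0,0,20,0,100, 0,0,20,0,100, 0,0,0,0,100]' >/dev/null && python3 -m jog '[0,0,0,0,60, 0,0,0,0,60, 0,0,0,0,50, 0,0,0,0,50, 0,0,0,0,50]' 25 && python3 -m jog '[0,0,0,0,50, 0,0,0,0,50, 0,0,0,0,50, 0,0,0,0,50, 0,0,0,0,50]' 25 ;python3 go.py 592.6 -138.7 150
```

```text
clock: 5.15
eef_pos: [0.4571, -0.3329, 0.0829]
eef_rot: [-0.0, 0.66, 0.752, -0.001]
ft_force: [-9.6, -0.5, 15.6]
opening: 0.0506
grasp_force: 7.8
clock: 5.65
eef_pos: [0.4552, -0.3338, 0.0833]
eef_rot: [-0.001, 0.66, 0.751, -0.001]
ft_force: [-9.7, -0.4, 17.2]
opening: 0.0441
grasp_force: 8.5
pos [ 455.2 -333.8   83.3] tool z [-0.003 -0.    -1.   ] turn needed -0.25 shift now [176.  161.  -67.2] shift once turned [x y z] [175.2 162.  -66.7] clock 5.65 F [-9.7 -0.4 17.2] open 0.0441 grip 8.5
```

```bash
python3 - <<'E'
from h import *
a=[]
for n in("wrist","scene"):
    c=grab(n);pickle.dump(c,open(n+"2.pkl","wb"));a.append(c["image"])
a[1]=cv2.resize(a[1][200:340,180:367],(560,420))
cv2.imwrite("pics/b2.png",cv2.resize(np.hstack(a),(800,300)))
E
```

```text
(no output)
```

View pics/b2.png

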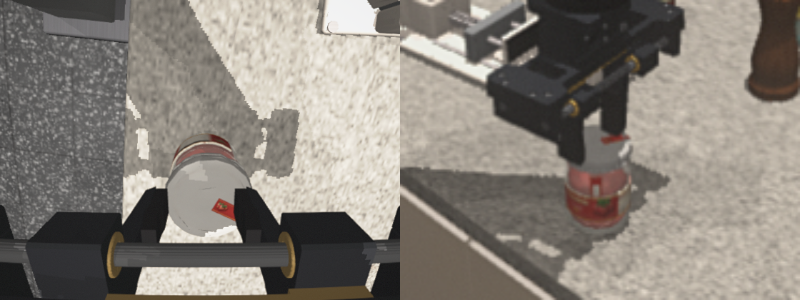

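The fingers closed to 44 mm, less than the lid's 61 mm, so they hold a chord of the lid or rest on it. Locating the lid now.

```bash
python3 - <<'E'
from h import *
for n in("wrist2","scene2"):
    c=pickle.load(open(n+".pkl","rb"));P,_=cloud(c)
    q=P.reshape(-1,3);m=(abs(q[:,0]-.458)<.06)&(abs(q[:,1]+.33)<.07)&(q[:,2]<.13)
    hsv=cv2.cvtColor(c["image"],cv2.COLOR_BGR2HSV).reshape(-1,3)
    b=c["image"].reshape(-1,3).astype(int)
    l=m&(q[:,2]>.07)&(b.min(1)>95)
    if l.sum()>20:
        Q=q[l];A=np.c_[Q[:,:2]-Q[:,:2].mean(0),np.ones(len(Q))];co=np.linalg.lstsq(A,Q[:,2],rcond=None)[0]
        print(n,"lid pts",l.sum(),Q.mean(0).round(4),Q.min(0).round(3),Q.max(0).round(3),"slope",co.round(3))
    d=m&(b.max(1)<60)&(q[:,2]>.03)
    Q=q[d]
    for z in np.arange(.05,.13,.01):
        s=Q[abs(Q[:,2]-z)<.005]
        if len(s)>5: print(n,"dark z",round(z,3),len(s),s.min(0).round(3),s.max(0).round(3))
E
python3 go.py 458 -330 82
```

```text
wrist2 lid pts 9670 [ 0.4567 -0.329   0.0863] [ 0.416 -0.363  0.075] [ 0.492 -0.302  0.13 ] slope [-0.019 -0.027  0.086]
wrist2 dark z 0.09 408 [ 0.419 -0.343  0.088] [ 0.488 -0.318  0.095]
wrist2 dark z 0.1 954 [ 0.419 -0.344  0.095] [ 0.489 -0.318  0.105]
wrist2 dark z 0.11 1442 [ 0.418 -0.345  0.105] [ 0.491 -0.318  0.115]
wrist2 dark z 0.12 1371 [ 0.416 -0.344  0.115] [ 0.492 -0.318  0.125]
scene2 lid pts 325 [ 0.4571 -0.3434  0.0853] [ 0.416 -0.366  0.071] [ 0.496 -0.309  0.126] slope [0.027 0.067 0.085]
scene2 dark z 0.09 38 [ 0.419 -0.35   0.088] [ 0.486 -0.324  0.095]
scene2 dark z 0.1 96 [ 0.416 -0.35   0.095] [ 0.488 -0.322  0.105]
scene2 dark z 0.11 100 [ 0.416 -0.35   0.105] [ 0.492 -0.324  0.115]
scene2 dark z 0.12 88 [ 0.415 -0.349  0.115] [ 0.491 -0.322  0.125]
pos [ 455.2 -333.8   83.4] tool z [-0.003 -0.    -1.   ] turn needed -0.25 shift now [3.4 3.3 1.4] shift once turned [x y z] [3.4 3.3 1.4] clock 5.75 F [-10.4   0.6  16.4] open 0.0443 grip 8.5
```

```bash
python3 - <<'E'
from h import *
c=pickle.load(open("wrist2.pkl","rb"));s=pickle.load(open("scene2.pkl","rb"))
a=cv2.resize(c["image"][160:360,140:400],(780,600))[:, :]
b=cv2.resize(s["image"][225:325,225:345],(600,500),interpolation=cv2.INTER_CUBIC)
cv2.imwrite("pics/b3.png",np.hstack([cv2.resize(a,(400,308)),cv2.resize(b,(370,308))]))
P,_=cloud(pickle.load(open("w1.pkl","rb")));im=pickle.load(open("w1.pkl","rb"))["image"]
q=P.reshape(-1,3);d=(q[:,2]>.11)&(im.reshape(-1,3).max(1)<60);q=q[d]
for z in np.arange(.12,.2,.01):
    t=q[abs(q[:,2]-z)<.005];
    if len(t): print("w1 dark",round(z,3),len(t),t.min(0).round(3),t.max(0).round(3))
E
```

```text
w1 dark 0.16 6 [ 0.407 -0.324  0.164] [ 0.51  -0.311  0.165]
w1 dark 0.17 893 [ 0.401 -0.341  0.165] [ 0.515 -0.308  0.175]
w1 dark 0.18 1325 [ 0.4   -0.341  0.175] [ 0.516 -0.308  0.185]
w1 dark 0.19 1780 [ 0.399 -0.342  0.185] [ 0.516 -0.308  0.195]
w1 dark 0.2 1666 [ 0.398 -0.342  0.195] [ 0.518 -0.308  0.205]
```

View pics/b3.png

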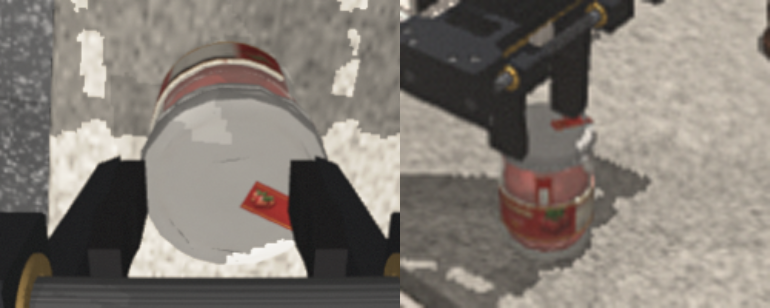

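```bash
python3 -m jog '[0,0,-5,0,50, 0,0,-10,0,80, 0,0,-15,0,100, 0,0,0,0,100, 0,0,0,0,100]' && python3 - <<'E'
from h import *
c=grab("wrist");pickle.dump(c,open("w4.pkl","wb"));P,_=cloud(c);Z=P[...,2]
s=r.state();e=np.array(s["eef_pos"]);print(e,c["T"][:3,3])
# pixels nearer than the lid/table: fingers. lowest z per image side
q=P.reshape(-1,3);d=(q[:,2]>.095)&(abs(q[:,1]-e[1])<.03);q=q[d]
for z in np.arange(.1,.17,.01):
    t=q[abs(q[:,2]-z)<.005]
    if len(t): print(round(z,3),len(t),t.min(0).round(3),t.max(0).round(3))
m=np.zeros(Z.shape,np.uint8);w=(Z>.079)&(Z<.095)
k=max(cv2.findContours(w.astype(np.uint8),0,1)[0],key=cv2.contourArea)
Q=ray_plane(c,k.reshape(-1,2),.086)[:,:2].astype(np.float32)*1000
print("lid",cv2.minEnclosingCircle(Q),np.median(Z[w]))
E
```

```text
clock: 6.25
eef_pos: [0.4588, -0.3323, 0.1127]
eef_rot: [0.001, 0.659, 0.752, 0.0]
ft_force: [-0.4, 0.5, -0.6]
opening: 0.0737
grasp_force: 0.0
[ 0.45845139 -0.3320682   0.11217011] [ 0.4480067  -0.25073393  0.26271273]
0.12 804 [ 0.408 -0.346  0.115] [ 0.507 -0.315  0.125]
0.13 1200 [ 0.406 -0.347  0.125] [ 0.509 -0.315  0.135]
0.14 1720 [ 0.405 -0.346  0.135] [ 0.51  -0.314  0.145]
0.15 1574 [ 0.405 -0.346  0.145] [ 0.511 -0.314  0.155]
0.16 2439 [ 0.404 -0.339  0.155] [ 0.511 -0.314  0.165]
0.17 1218 [ 0.403 -0.349  0.165] [ 0.511 -0.314  0.175]
lid ((458.55999755859375, -331.35601806640625), 30.84186363220215) 0.08610276703171141
```

Depth shows the real fingertips about 4 mm behind the reported TCP, not 22 mm ahead of it. The fingers had landed on top of the lid. The jar is upright and unmoved at (458.6,−331.4). I'll descend with the measured tip offset: tips to 60 mm means TCP at about 56 mm.

```bash
python3 -m jog '[1,0,0,0,100, 0,0,0,0,100, 0,0,18,0,100, 0,0,18,0,100, 0,0,19,0,100]' && python3 -m jog '[0,0,0,0,100, 0,0,0,0,60, 0,0,0,0,60, 0,0,0,0,60, 0,0,0,0,60]' 25 && python3 -m jog '[0,0,0,0,60, 0,0,0,0,60, 0,0,0,0,60, 0,0,0,0,60, 0,0,0,0,60]' 25 ;python3 go.py 592.6 -138.7 120
```

```text
clock: 6.8
eef_pos: [0.4581, -0.3312, 0.0562]
eef_rot: [0.0, 0.659, 0.752, 0.0]
ft_force: [-0.2, -0.5, -0.3]
opening: 0.0881
grasp_force: 0.0
clock: 7.3
eef_pos: [0.4585, -0.3316, 0.0578]
eef_rot: [0.001, 0.659, 0.752, 0.0]
ft_force: [0.2, -0.8, 3.4]
opening: 0.0602
grasp_force: 25.0
clock: 7.8
eef_pos: [0.4584, -0.3316, 0.0577]
eef_rot: [0.001, 0.66, 0.752, 0.0]
ft_force: [-1.4, -0.8, 5.7]
opening: 0.0597
grasp_force: 25.0
pos [ 458.4 -331.6   57.7] tool z [ 0.001 -0.    -1.   ] turn needed -0.12 shift now [173.8 158.2 -62.2] shift once turned [x y z] [173.5 158.5 -62.3] clock 7.8 F [-1.4 -0.8  5.7] open 0.0597 grip 25.0
```

```bash
python3 -m jog '[0,0,-8,0,50, 0,0,-16,0,50, 0,0,-20,0,50, 0,0,-20,0,50, 0,0,-16,0,50]' 25 && python3 -m jog '[0,0,0,0,50, 10,10,0,0,50, 20,18,0,0,50, 24,21,0,0,50, 24,21,0,0,50]' >/dev/null && python3 -m jog '[24,21,0,0,50, 24,21,0,0,50, 24,21,0,0,50, 20,18,0,0,50, 8,7,0,0,50]' >/dev/null && python3 -m jog '[0,0,0,0,50, 0,0,0,0,50, 0,0,0,0,50, 0,0,0,0,50,0,0,0,0,50]' ;python3 go.py 592.6 -138.7 73; python3 - <<'E'
from h import *
a=[]
for n in("wrist","top"):
    c=grab(n);pickle.dump(c,open(n+"5.pkl","wb"));a.append(c["image"])
a[1]=cv2.resize(a[1][180:285,150:290],(560,420))
cv2.imwrite("pics/b5.png",cv2.resize(np.hstack(a),(800,300)))
E
```

```text
clock: 8.3
eef_pos: [0.4582, -0.3314, 0.1391]
eef_rot: [0.001, 0.659, 0.752, 0.0]
ft_force: [0.2, 0.4, -2.7]
opening: 0.0597
grasp_force: 25.0
clock: 9.8
eef_pos: [0.5911, -0.1352, 0.1371]
eef_rot: [0.0, 0.66, 0.751, -0.0]
ft_force: [0.7, -0.4, -2.9]
opening: 0.0598
grasp_force: 25.0
pos [ 591.1 -135.2  137.1] tool z [ 0. -0. -1.] turn needed -0.21 shift now [-3.6  1.  64.1] shift once turned [x y z] [-3.7  1.  64.1] clock 9.8 F [ 0.7 -0.4 -2.9] open 0.0598 grip 25.0
```

View pics/b5.png

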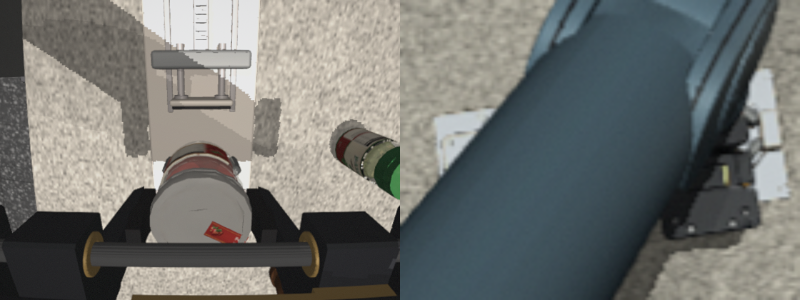

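The wrist view shows the jar held upright over the base, clear of the pad. Checking the centreline against the base's side edges and the pad.

```bash
python3 - <<'E'
from h import *
c=pickle.load(open("wrist5.pkl","rb"));P,_=cloud(c);im=c["image"]
t=np.radians(7.6);ex=np.array([np.cos(t),np.sin(t)]);ey=np.array([-np.sin(t),np.cos(t)])
def H(p): d=np.asarray(p)[...,:2]*1000-[580,-44.5];return np.stack([d@ex,d@ey],-1)
q=P.reshape(-1,3);h=H(q)
b=(q[:,2]>.009)&(q[:,2]<.019)
for y0 in(-60,-40,-20,0,20):
    s=b&(abs(h[:,1]-y0)<4);print("base y",y0,s.sum(),np.percentile(h[s,0],[0.5,99.5]).round(1) if s.sum() else "")
j=(q[:,2]>.053)&(q[:,2]<.061)&(h[:,1]>-45)&(h[:,1]<40)&(abs(h[:,0])<60);print("jaw top",j.sum(),h[j].min(0).round(1),h[j].max(0).round(1),q[j,2].mean())
p=(q[:,2]>.048)&(q[:,2]<.058)&(h[:,1]<-25)&(h[:,1]>-60)&(abs(h[:,0])<50);print("pad top",p.sum(),np.percentile(h[p],[1,99],axis=0).round(1).tolist(),q[p,2].max())
l=(q[:,2]>.155)&(q[:,2]<.18)&(abs(h[:,0])<34)&(abs(h[:,1]+95)<40)&(im.reshape(-1,3).min(1)>85);print("lid",l.sum(),np.percentile(h[l],[1,99],axis=0).round(1).tolist(),np.median(q[l,2]))
print("tcp",H(r.state()["eef_pos"]))
E
```

```text
base y -60 1452 [-59.4  58.4]
base y -40 677 [-60.2  58.8]
base y -20 1385 [-60.1  58.3]
base y 0 192 [-60.2  59.4]
base y 20 1532 [-59.7  58.6]
jaw top 4462 [-45.8 -42.4] [44.4 10.3] 0.05584356661194487
pad top 1190 [[-29.0, -42.7], [27.8, -34.0]] 0.05724344662513978
lid 10558 [[-29.0, -105.4], [26.8, -63.1]] 0.16529976571819505
tcp [ -0.72311471 -90.92576504]
```

```bash
python3 -m jog '[0,0.7,14,0,50, 0,0,16,0,50, 0,0,16,0,50, 0,0,12,0,50, 0,0,5,0,50]' 25 && python3 -m jog '[0,0,1,0,50, 0,0,1,0,50, 0,0,0,0,50, 0,0,0,0,50, 0,0,0,0,50]' 25
```

```text
clock: 10.4
eef_pos: [0.5909, -0.1338, 0.0718]
eef_rot: [-0.001, 0.659, 0.752, -0.001]
ft_force: [-9.3, 2.7, 25.7]
opening: 0.0598
grasp_force: 25.0
clock: 10.9
eef_pos: [0.5924, -0.1341, 0.0723]
eef_rot: [0.0, 0.659, 0.752, 0.0]
ft_force: [0.5, 0.4, -2.4]
opening: 0.0599
grasp_force: 25.0
```

```bash
python3 -m jog '[0,0,1,0,50, 0,0,0,0,50, 0,0,0,0,50, 0,0,0,0,50, 0,0,0,0,50]' 25; python3 - <<'E'
from h import *
c=grab("wrist");pickle.dump(c,open("w6.pkl","wb"));P,_=cloud(c);im=c["image"]
t=np.radians(7.6);ex=np.array([np.cos(t),np.sin(t)]);ey=np.array([-np.sin(t),np.cos(t)])
q=P.reshape(-1,3);d=q[:,:2]*1000-[580,-44.5];h=np.c_[d@ex,d@ey]
l=(q[:,2]>.085)&(q[:,2]<.115)&(abs(h[:,0])<34)&(abs(h[:,1]+92)<40)&(im.reshape(-1,3).min(1)>85)
A=np.c_[h[l]-h[l].mean(0),np.ones(l.sum())]
print("lid",l.sum(),np.percentile(h[l],[1,50,99],axis=0).round(1).tolist(),np.median(q[l,2]),np.linalg.lstsq(A,q[l,2]*1000,rcond=None)[0].round(3))
E
```

```text
clock: 11.4
eef_pos: [0.5926, -0.1342, 0.0718]
eef_rot: [0.0, 0.659, 0.752, 0.0]
ft_force: [-1.4, 0.1, 5.6]
opening: 0.0602
grasp_force: 25.0
lid 10543 [[-27.5, -104.6], [-1.3, -83.0], [28.3, -62.2]] 0.10010384454428865 [-2.0000e-03 -2.8000e-02  9.9882e+01]
```

Lid top is at 100.1 mm and level, so the jar stands on the base. Releasing and lifting.

```bash
python3 -m jog '[0,0,0,0,100, 0,0,0,0,100, 0,0,0,0,100, 0,0,0,0,100, 0,0,-15,0,100]' >/dev/null && python3 -m jog '[0,0,-30,0,100, 0,0,-30,0,100, 0,0,-10,0,100, 0,0,0,0,100, 0,0,0,0,100]' && python3 go.py 515 55.5 150; python3 - <<'E'
from h import *
c=grab("wrist");pickle.dump(c,open("w7.pkl","wb"));P,_=cloud(c);im=c["image"]
t=np.radians(7.6);ex=np.array([np.cos(t),np.sin(t)]);ey=np.array([-np.sin(t),np.cos(t)])
q=P.reshape(-1,3);d=q[:,:2]*1000-[580,-44.5];h=np.c_[d@ex,d@ey]
l=(q[:,2]>.09)&(q[:,2]<.11)&(abs(h[:,0])<36)&(abs(h[:,1]+92)<45)&(im.reshape(-1,3).min(1)>85)
A=np.c_[h[l]-h[l].mean(0),np.ones(l.sum())]
print("lid",l.sum(),np.percentile(h[l],[.5,50,99.5],axis=0).round(1).tolist(),np.median(q[l,2]),np.linalg.lstsq(A,q[l,2]*1000,rcond=None)[0].round(3))
E
```

```text
clock: 12.45
eef_pos: [0.5918, -0.1338, 0.1555]
eef_rot: [-0.0, 0.659, 0.752, -0.0]
ft_force: [-0.7, -0.3, -0.4]
opening: 0.0881
grasp_force: 0.0
pos [ 591.8 -133.8  155.5] tool z [-0.001  0.    -1.   ] turn needed -0.1 shift now [197.7 -51.4   5.6] shift once turned [x y z] [197.8 -51.1   5.5] clock 12.45 F [-0.7 -0.3 -0.4] open 0.0881 grip 0.0
lid 5893 [[-28.3, -120.2], [-1.4, -88.1], [29.1, -62.1]] 0.10013558031874453 [-1.0000e-03 -1.3000e-02  1.0002e+02]
```

```bash
python3 -m jog '[10,-2,0,0,100, 24,-6,0,0,100, 24,-6,0,0,100, 24,-6,0,0,100, 24,-6,0,0,100]' >/dev/null && python3 -m jog '[24,-6,0,0,100, 24,-6,0,0,100, 24,-7,0,0,100, 14,-5,0,0,100, 6,-1.4,0,0,100]' >/dev/null && python3 -m jog '[0,0,0,0,60, 0,0,0,0,60, 0,0,0,0,60,0,0,0,0,60,0,0,0,0,60]' && python3 - <<'E'
from h import *
c=grab("wrist");pickle.dump(c,open("w8.pkl","wb"));cv2.imwrite("pics/w8.png",c["image"]);P,_=cloud(c);im=c["image"]
t=np.radians(7.6);ex=np.array([np.cos(t),np.sin(t)]);ey=np.array([-np.sin(t),np.cos(t)])
def H(p): d=np.asarray(p)[...,:2]*1000-[580,-44.5];return np.stack([d@ex,d@ey],-1)
Z=P[...,2];h=H(P)
m=(Z>.118)&(Z<.13)&(np.hypot(h[...,0]+50,h[...,1]-100)<35)
k=max(cv2.findContours(m.astype(np.uint8),0,1)[0],key=cv2.contourArea)
Q=H(ray_plane(c,k.reshape(-1,2),.124)).astype(np.float32);print("knob top",cv2.minEnclosingCircle(Q),Q.mean(0),cv2.boundingRect(k))
for a,b in((.072,.085),(.085,.1),(.066,.072)):
    s=(Z>a)&(Z<b)&(abs(h[...,0])<70)&(h[...,1]>60)&(h[...,1]<160);print(a,s.sum(),np.percentile(h[s],[1,99],axis=0).round(1).tolist() if s.sum() else "")
print("tcp",H(r.state()["eef_pos"]))
E
```

```text
clock: 14.0
eef_pos: [0.5157, 0.0549, 0.156]
eef_rot: [0.0, 0.66, 0.751, -0.0]
ft_force: [-0.4, 0.2, 0.0]
opening: 0.0534
grasp_force: 0.0
knob top ((-49.87177276611328, 113.1588363647461), 11.898393630981445) [-49.927395 113.94369 ] (263, 221, 40, 39)
0.072 1046 [[-43.2, 96.1], [8.9, 117.7]]
0.085 1066 [[-60.0, 92.9], [10.3, 122.7]]
0.066 273 [[-24.8, 92.3], [21.0, 128.9]]
tcp [-50.63841526 107.18579849]
```

View pics/w8.png

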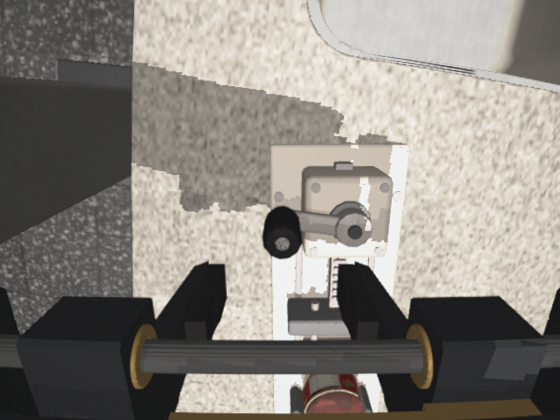

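Wrist view: knob top at about (283,240), hub at about (353,232), the arm pointing to holder −x, fingers on either side. Cross-checking the knob and the hub.

```bash
python3 - <<'E'
from h import *
t=np.radians(7.6);ex=np.array([np.cos(t),np.sin(t)]);ey=np.array([-np.sin(t),np.cos(t)])
def H(p): d=np.asarray(p)[...,:2]*1000-[580,-44.5];return np.stack([d@ex,d@ey],-1)
c=pickle.load(open("w8.pkl","rb"));P,_=cloud(c);Z=P[...,2];h=H(P)
print("depth at hub",Z[222:246:4,343:367:4].round(3).tolist())
m=(Z>.08)&(Z<.1)&(np.hypot(h[...,0],h[...,1]-105)<16)
print("hub depth pts",m.sum(),np.percentile(h[m],[1,50,99],axis=0).round(1).tolist(),np.median(Z[m]))
print("base far edge y, corners",H(ray_plane(c,[[272,146],[408,145]],.014)).round(1).tolist())
print("housing edges",H(ray_plane(c,[[303,215],[392,215],[347,257],[347,168]],.07)).round(1).tolist())
print("housing all z .06-.074",[np.percentile(h[(Z>.06)&(Z<.074)&(abs(h[...,0])<45)&(h[...,1]>60)&(h[...,1]<160)],[1,99],axis=0).round(1).tolist()])
c=pickle.load(open("top.pkl","rb"));P,_=cloud(c);Z=P[...,2];h=H(P)
m=(Z>.117)&(np.hypot(h[...,0]+50,h[...,1]-108)<30)
k=max(cv2.findContours(m.astype(np.uint8),0,1)[0],key=cv2.contourArea);Q=H(ray_plane(c,k.reshape(-1,2),.124)).astype(np.float32);print("top cam knob",m.sum(),cv2.minEnclosingCircle(Q),h[m].mean(0))
c=pickle.load(open("scene.pkl","rb"));P,_=cloud(c);Z=P[...,2];h=H(P)
m=(Z>.092)&(np.hypot(h[...,0]+50,h[...,1]-108)<30);print("scene knob",m.sum(),np.percentile(h[m],[2,50,98],axis=0).round(1).tolist())
E
```

```text
depth at hub [[0.086, 0.085, 0.086, 0.306, 0.086, 0.086], [0.086, 0.087, 0.087, 0.088, 0.086, 0.086], [0.088, 0.088, 0.089, 0.091, 0.09, 0.086], [0.086, 0.088, 0.09, 0.091, 0.091, 0.086], [0.085, 0.085, 0.09, 0.089, 0.086, 0.086], [0.086, 0.085, 0.086, 0.086, 0.086, 0.086]]
hub depth pts 1135 [[-15.1, 92.8], [-2.4, 106.1], [10.5, 116.6]] 0.08594748070761007
base far edge y, corners [[-58.2, 152.8], [56.8, 153.9]]
housing edges [[-34.8, 110.4], [30.0, 110.2], [-0.9, 76.8], [-4.8, 144.6]]
housing all z .06-.074 [[[-31.8, 73.8], [30.3, 136.1]]]
top cam knob 83 ((-50.56562042236328, 109.60594940185547), 11.763644218444824) [-50.30599697 110.43496487]
scene knob 145 [[-63.5, 96.9], [-56.6, 104.4], [-43.4, 119.3]]
```

```bash
python3 -m jog '[4,0.6,10,0,60, 0,0,18,0,60, 0,0,18,0,60, 0,0,12,0,60, 0,0,6,0,60]' 20 && python3 -m jog '[0,0,0,0,15, 0,0,0,0,15, 0,0,0,0,15, 0,0,0,0,15, 0,0,0,0,15]' 20; python3 - <<'E'
from h import *
c=grab("wrist");pickle.dump(c,open("w9.pkl","wb"));P,_=cloud(c)
t=np.radians(7.6);ex=np.array([np.cos(t),np.sin(t)]);ey=np.array([-np.sin(t),np.cos(t)])
def H(p): d=np.asarray(p)[...,:2]*1000-[580,-44.5];return np.stack([d@ex,d@ey],-1)
Z=P[...,2];h=H(P);e=r.state()["eef_pos"];print("tcp",H(e),e)
m=(Z>.119)&(Z<.129)&(np.hypot(h[...,0]+50,h[...,1]-108)<14);k=max(cv2.findContours(m.astype(np.uint8),0,1)[0],key=cv2.contourArea);print(m.sum(),cv2.minEnclosingCircle(H(ray_plane(c,k.reshape(-1,2),.124)).astype(np.float32)))
E
```

```text
clock: 14.55
eef_pos: [0.5148, 0.0596, 0.0906]
eef_rot: [-0.001, 0.659, 0.752, -0.001]
ft_force: [1.6, 0.4, -0.5]
opening: 0.053
grasp_force: 0.0
clock: 15.05
eef_pos: [0.5156, 0.0596, 0.0925]
eef_rot: [-0.0, 0.659, 0.752, 0.0]
ft_force: [-2.2, 0.1, 4.6]
opening: 0.0232
grasp_force: 20.0
tcp [-50.08820076 111.70016357] [0.51557874 0.05959445 0.09251266]
2149 ((-50.24732971191406, 113.2313003540039), 11.81908893585205)
```

Knob held at (−50.1, 111.7), which is a crank angle of about 187°. Winding now in 18° chords, four calls a turn, starting with half a turn and checking force and position.

```bash
python3 -m jog '[15,4.3,0,0,15, 13,8.8,0,0,15, 9.6,12.3,0,0,15, 5.4,14.7,0,0,15, 0.6,15.6,0,0,15]' 20 && python3 -m jog '[-4.3,15,0,0,15, -8.8,13,0,0,15, -12.3,9.6,0,0,15, -14.7,5.4,0,0,15, -15.6,0.6,0,0,15]' 20; cat > k.py <<'E'
from h import *
t=np.radians(7.6);ex=np.array([np.cos(t),np.sin(t)]);ey=np.array([-np.sin(t),np.cos(t)])
def H(p): d=np.asarray(p)[...,:2]*1000-[580,-44.5];return np.stack([d@ex,d@ey],-1)
if __name__=="__main__":
    c=grab("wrist");pickle.dump(c,open("wk.pkl","wb"));P,_=cloud(c);h=H(P);Z=P[...,2];im=c["image"]
    s=r.state();e=s["eef_pos"];p=H(e);a=p-[-.5,105.5];print("tcp",p.round(1),"rel r",np.hypot(*a).round(1),"theta",np.degrees(np.arctan2(-a[1],a[0])).round(1)%360,"z",round(e[2],4),"F",np.round(s["ft_force"],1))
    j=(Z>.05)&(Z<.062)&(abs(h[...,0])<48)&(h[...,1]>-90)&(h[...,1]<40)
    print("jaw/pad y hist"," ".join(f"{y}:{((h[...,1]>=y)&(h[...,1]<y+3)&j).sum()}" for y in range(-84,24,3)))
    l=(Z>.093)&(Z<.107)&(abs(h[...,0])<40)&(h[...,1]<-40)&(h[...,1]>-150);print("lid",l.sum(),np.percentile(h[l],[1,99],axis=0).round(1).tolist() if l.sum() else "")
E
python3 k.py
```

```text
clock: 15.6
eef_pos: [0.5656, 0.1096, 0.0924]
eef_rot: [0.0, 0.659, 0.752, -0.0]
ft_force: [-2.6, -7.9, 5.1]
opening: 0.023
grasp_force: 20.0
clock: 16.1
eef_pos: [0.6157, 0.0613, 0.0924]
eef_rot: [-0.001, 0.659, 0.752, 0.0]
ft_force: [-5.7, 2.4, 6.5]
opening: 0.0231
grasp_force: 20.0
tcp [48.8 96.3] rel r 50.1 theta 10.6 z 0.0925 F [-2.7  0.3  4.1]
jaw/pad y hist -84:0 -81:0 -78:0 -75:0 -72:0 -69:0 -66:0 -63:0 -60:0 -57:0 -54:0 -51:0 -48:0 -45:0 -42:0 -39:0 -36:0 -33:0 -30:0 -27:0 -24:0 -21:0 -18:0 -15:0 -12:34 -9:132 -6:159 -3:165 0:174 3:153 6:1 9:0 12:0 15:0 18:0 21:0
lid 0
```

```bash
python3 -m jog '[-15,-4.3,0,0,15, -13,-8.8,0,0,15, -9.6,-12.3,0,0,15, -5.4,-14.7,0,0,15, -0.6,-15.6,0,0,15]' 20 | grep -E "pos|force" && python3 -m jog '[4.3,-15,0,0,15, 8.8,-13,0,0,15, 12.3,-9.6,0,0,15, 14.7,-5.4,0,0,15, 15.6,-0.6,0,0,15]' 20 | grep -E "pos|force" && python3 -m jog '[15,4.3,0,0,15, 13,8.8,0,0,15, 9.6,12.3,0,0,15, 5.4,14.7,0,0,15, 0.6,15.6,0,0,15]' 20 | grep -E "pos|force" && python3 -m jog '[-4.3,15,0,0,15, -8.8,13,0,0,15, -12.3,9.6,0,0,15, -14.7,5.4,0,0,15, -15.6,0.6,0,0,15]' 20 | grep -E "pos|force"; python3 k.py
```

```text
eef_pos: [0.5665, 0.0091, 0.0926]
ft_force: [2.6, 5.1, 1.8]
grasp_force: 20.0
eef_pos: [0.5154, 0.0587, 0.0925]
ft_force: [4.8, -2.4, 2.6]
grasp_force: 20.0
eef_pos: [0.5651, 0.1097, 0.0923]
ft_force: [-2.5, -7.0, 7.8]
grasp_force: 20.0
eef_pos: [0.6157, 0.0617, 0.0924]
ft_force: [-4.0, 3.0, 9.3]
grasp_force: 20.0
tcp [48.8 96.6] rel r 50.1 theta 10.2 z 0.0925 F [-1.  -0.8  7.2]
jaw/pad y hist -84:0 -81:0 -78:0 -75:0 -72:0 -69:0 -66:0 -63:0 -60:0 -57:0 -54:0 -51:0 -48:0 -45:0 -42:0 -39:0 -36:0 -33:0 -30:0 -27:0 -24:2 -21:93 -18:156 -15:164 -12:161 -9:230 -6:317 -3:0 0:0 3:0 6:0 9:0 12:0 15:0 18:0 21:0
lid 0
```

```bash
python3 -m jog '[-15,-4.3,0,0,15, -13,-8.8,0,0,15, -9.6,-12.3,0,0,15, -5.4,-14.7,0,0,15, -0.6,-15.6,0,0,15]' 20 | grep -E "pos|force" && python3 -m jog '[4.3,-15,0,0,15, 8.8,-13,0,0,15, 12.3,-9.6,0,0,15, 14.7,-5.4,0,0,15, 15.6,-0.6,0,0,15]' 20 | grep -E "pos|force" && python3 -m jog '[15,4.3,0,0,15, 13,8.8,0,0,15, 9.6,12.3,0,0,15, 5.4,14.7,0,0,15, 0.6,15.6,0,0,15]' 20 | grep -E "pos|force" && python3 -m jog '[-4.3,15,0,0,15, -8.8,13,0,0,15, -12.3,9.6,0,0,15, -14.7,5.4,0,0,15, -15.6,0.6,0,0,15]' 20 | grep -E "pos|force"; python3 k.py; python3 - <<'E'
from h import *
c=grab("scene");pickle.dump(c,open("s10.pkl","wb"));cv2.imwrite("pics/s10.png",cv2.resize(c["image"][165:270,150:310],(800,525),interpolation=cv2.INTER_CUBIC))
E
```

```text
eef_pos: [0.5667, 0.0091, 0.0925]
ft_force: [2.5, 2.1, 4.2]
grasp_force: 20.0
eef_pos: [0.5154, 0.0593, 0.0925]
ft_force: [5.3, -2.1, 4.5]
grasp_force: 20.0
eef_pos: [0.5647, 0.1097, 0.0923]
ft_force: [-2.6, -6.7, 9.6]
grasp_force: 20.0
eef_pos: [0.6157, 0.062, 0.0924]
ft_force: [-3.5, 2.7, 8.7]
grasp_force: 20.0
tcp [48.9 96.8] rel r 50.1 theta 10.0 z 0.0925 F [-0.3 -0.3  7.1]
jaw/pad y hist -84:0 -81:0 -78:0 -75:0 -72:0 -69:0 -66:0 -63:0 -60:0 -57:0 -54:0 -51:0 -48:0 -45:0 -42:0 -39:0 -36:0 -33:10 -30:105 -27:167 -24:155 -21:159 -18:333 -15:183 -12:0 -9:0 -6:0 -3:0 0:0 3:0 6:0 9:0 12:0 15:0 18:0 21:0
lid 0
```

View pics/s10.png

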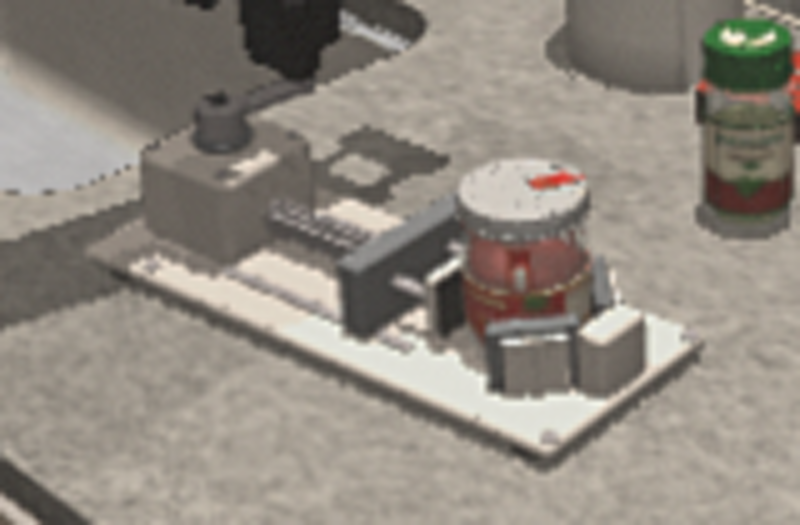

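The scene view shows the jar upright in the V, the pad just at the jar, and the pins still long. About 2.5 turns are done. I'll add 0.75 turn, then release and measure the pad-to-jaw gap from close by.

```bash
python3 -m jog '[-15,-4.3,0,0,15, -13,-8.8,0,0,15, -9.6,-12.3,0,0,15, -5.4,-14.7,0,0,15, -0.6,-15.6,0,0,15]' 20 | grep -E "pos|force" && python3 -m jog '[4.3,-15,0,0,15, 8.8,-13,0,0,15, 12.3,-9.6,0,0,15, 14.7,-5.4,0,0,15, 15.6,-0.6,0,0,15]' 20 | grep -E "pos|force" && python3 -m jog '[15,4.3,0,0,15, 13,8.8,0,0,15, 9.6,12.3,0,0,15, 5.4,14.7,0,0,15, 0.6,15.6,0,0,15]' 20 | grep -E "pos|force" && python3 -m jog '[0,0,0,0,15, 0,0,0,0,60, 0,0,0,0,60, 0,0,0,0,60, 0,0,0,0,60]' ; python3 k.py; python3 go.py 582 -65 160
```

```text
eef_pos: [0.5663, 0.0091, 0.0925]
ft_force: [2.7, 1.7, 5.1]
grasp_force: 20.0
eef_pos: [0.5154, 0.0591, 0.0925]
ft_force: [5.7, -2.3, 4.0]
grasp_force: 20.0
eef_pos: [0.5643, 0.1096, 0.0923]
ft_force: [-2.2, -6.2, 11.1]
grasp_force: 20.0
clock: 22.3
eef_pos: [0.5642, 0.1102, 0.0916]
eef_rot: [-0.001, 0.659, 0.752, -0.001]
ft_force: [0.0, -0.8, -0.1]
opening: 0.052
grasp_force: 0.0
tcp [  5.  155.3] rel r 50.2 theta 276.3 z 0.0917 F [ 0.6 -0.  -0.2]
jaw/pad y hist -84:0 -81:0 -78:0 -75:0 -72:0 -69:0 -66:0 -63:0 -60:0 -57:0 -54:0 -51:0 -48:0 -45:0 -42:0 -39:0 -36:0 -33:0 -30:0 -27:0 -24:0 -21:0 -18:0 -15:0 -12:0 -9:0 -6:0 -3:0 0:0 3:0 6:0 9:0 12:0 15:0 18:0 21:0
lid 0 
pos [564.4 110.1  91.7] tool z [-0.001 -0.    -1.   ] turn needed -0.1 shift now [-175.9   -5.5  -68.3] shift once turned [x y z] [-175.9   -5.8  -68.3] clock 22.35 F [ 0.6 -0.  -0.2] open 0.0528 grip 0.0
```

```bash
python3 -m jog '[0,0,-15,0,60, 0,0,-20,0,60, 0,0,-20,0,60, 0,0,-15,0,60, -15,0,0,0,60]' 20 | grep force && python3 -m jog '[-30,0,0,0,60, -30,0,0,0,60, -30,-1,0,0,60, -30,-1,0,0,60, -30,-1,0,0,60]' 20 | grep force && python3 -m jog '[-30,-1,0,0,60, -30,-1,0,0,60, -25,0,0,0,60, -15,0,0,0,60, 0,0,0,0,60]' 20 >/dev/null && python3 -m jog '[0,0,0,0,60, 0,0,0,0,60,0,0,0,0,60,0,0,0,0,60,0,0,0,0,60]' >/dev/null; cat > g.py <<'E'
from k import *
import sys
def prof(f):
    c=pickle.load(open(f,"rb"));P,_=cloud(c);h=H(P);Z=P[...,2]
    print(f,"Z along pin-free strip: y->top")
    for x0,x1 in((-28,-22),(-6,6),(22,28)):
        j=(Z>.050)&(Z<.062)&(h[...,0]>x0)&(h[...,0]<x1)&(h[...,1]>-80)&(h[...,1]<20)
        b=np.round(h[j][:,1]).astype(int);print((x0,x1)," ".join(f"{y}:{(b==y).sum()}" for y in range(-75,20) if (b==y).sum()>2))
if __name__=="__main__":
    c=grab("wrist");pickle.dump(c,open(sys.argv[1],"wb"));prof("wrist5.pkl");prof(sys.argv[1])
    P,_=cloud(c);h=H(P);Z=P[...,2]
    l=(Z>.093)&(Z<.107)&(abs(h[...,0])<40)&(h[...,1]<-40)&(h[...,1]>-150)
    A=np.c_[h[l]-h[l].mean(0),np.ones(l.sum())];print("lid",np.percentile(h[l],[1,99],axis=0).round(1).tolist(),np.linalg.lstsq(A,Z[l]*1000,rcond=None)[0].round(3))
    cv2.imwrite("pics/"+sys.argv[1][:-4]+".png",c["image"])
E
python3 g.py w11.pkl
```

```text
ft_force: [0.5, -0.1, -0.2]
grasp_force: 0.0
ft_force: [-0.3, 0.4, 0.3]
grasp_force: 0.0
wrist5.pkl Z along pin-free strip: y->top
(-28, -22) -42:15 -41:10 -40:14 -39:11 -38:9 -37:18 -36:13 -35:14 -34:9 -6:11 -5:16 -4:18 -3:9 -2:19 -1:18 0:10 1:17 2:20 3:10 4:20 5:20 6:11 7:19 8:20 9:10 10:9
(-6, 6) -43:15 -42:21 -41:23 -40:30 -39:19 -38:30 -37:24 -36:34 -35:22 -34:27 -6:38 -5:19 -4:38 -3:38 -2:19 -1:38 0:38 1:19 2:38 3:37 4:20 5:37 6:35 7:22 8:38 9:28 10:11
(22, 28) -43:7 -42:8 -41:13 -40:10 -39:9 -38:18 -37:10 -36:18 -35:9 -34:17 -6:10 -5:9 -4:20 -3:19 -2:10 -1:19 0:19 1:10 2:18 3:19 4:9 5:18 6:19 7:9 8:18 9:13 10:11
w11.pkl Z along pin-free strip: y->top
(-28, -22) -67:8 -66:8 -65:12 -64:12 -63:9 -62:8 -61:14 -60:12 -59:17 -38:9 -37:17 -36:9 -35:16 -34:8 -33:15 -32:8 -31:13 -30:11 -29:8 -28:16 -27:8 -26:16 -25:8 -24:16 -23:8
(-6, 6) -67:41 -66:16 -65:26 -64:20 -63:17 -62:16 -61:31 -60:17 -59:29 -58:3 -38:31 -37:18 -36:16 -35:34 -34:16 -33:34 -32:17 -31:34 -30:17 -29:33 -28:18 -27:17 -26:34 -25:16 -24:34 -23:17
(22, 28) -67:8 -66:8 -65:15 -64:6 -63:10 -62:9 -61:14 -60:9 -59:15 -38:13 -37:12 -36:8 -35:16 -34:8 -33:16 -32:8 -31:16 -30:8 -29:9 -28:15 -27:9 -26:17 -25:9 -24:18 -23:9
lid [[-28.1, -124.1], [27.7, -67.4]] [ 3.00000e-03 -1.30000e-02  1.00073e+02]
```

View pics/w11.png

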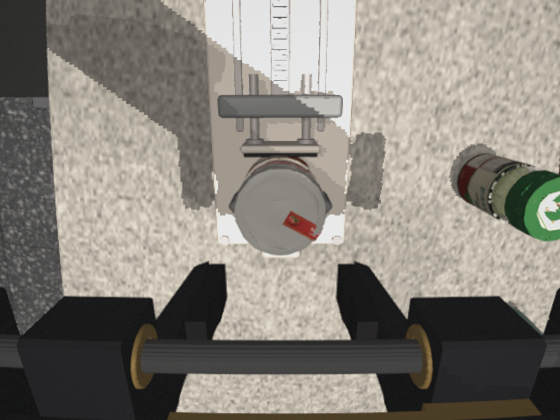

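Measured from this view: the pad has been pushed in about 7.5–8 mm (jaw travelled 32.2, pad 24.2), and the jar is home and upright. About 90° more gives roughly 10 mm. Going back to the knob.

```bash
python3 -m jog '[15,0,0,0,60, 30,1,0,0,60, 30,1,0,0,60, 30,1,0,0,60, 30,1,0,0,60]' 20 | grep force && python3 -m jog '[30,1,0,0,60, 30,0,0,0,60, 30,0,0,0,60, 25,0,0,0,60, 15,0,0,0,60]' 20 >/dev/null && python3 -m jog '[0,0,0,0,60,0,0,0,0,60,0,0,0,0,60,0,0,0,0,60,0,0,0,0,60]' >/dev/null; python3 - <<'E'
from k import *
c=grab("wrist");P,_=cloud(c);Z=P[...,2];h=H(P);e=r.state()["eef_pos"];print("tcp",H(e),e)
m=(Z>.119)&(Z<.129)&(np.hypot(h[...,0]-5,h[...,1]-155)<20);k=max(cv2.findContours(m.astype(np.uint8),0,1)[0],key=cv2.contourArea);print(m.sum(),cv2.minEnclosingCircle(H(ray_plane(c,k.reshape(-1,2),.124)).astype(np.float32)))
E
```

```text
ft_force: [0.4, 0.3, -0.4]
grasp_force: 0.0
tcp [  5.69501017 154.2757587 ] [0.56524103 0.10917373 0.16205859]
1048 ((6.603500843048096, 155.57960510253906), 11.721502304077148)
```

```bash
python3 -m jog '[1,0,15,0,60, 0,0,20,0,60, 0,0,20,0,60, 0,0,10,0,60, 0,0,5,0,60]' 20 | grep force && python3 -m jog '[0,0,0,0,15, 0,0,0,0,15, 0,0,0,0,15, 0,0,0,0,15, 0,0,0,0,15]' 20 && python3 -m jog '[-4.3,15,0,0,15, -8.8,13,0,0,15, -12.3,9.6,0,0,15, -14.7,5.4,0,0,15, -15.6,0.6,0,0,15]' 20 && python3 -m jog '[0,0,0,0,15, 0,0,0,0,60, 0,0,0,0,60, 0,0,0,0,60, 0,0,0,0,60]' && python3 -m jog '[0,0,-15,0,60, 0,0,-20,0,60, 0,0,-20,0,60, 0,0,-15,0,60, 0,0,0,0,60]'; python3 go.py 594.6 -153.5 162
```

```text
ft_force: [-0.5, -0.9, -0.7]
grasp_force: 0.0
clock: 26.95
eef_pos: [0.5656, 0.1112, 0.0927]
eef_rot: [0.0, 0.659, 0.752, 0.001]
ft_force: [0.6, -0.1, 3.0]
opening: 0.0232
grasp_force: 20.0
clock: 27.45
eef_pos: [0.6155, 0.0623, 0.0925]
eef_rot: [-0.001, 0.659, 0.752, 0.0]
ft_force: [-5.3, 3.4, 5.8]
opening: 0.0231
grasp_force: 20.0
clock: 27.95
eef_pos: [0.6154, 0.0621, 0.0919]
eef_rot: [-0.0, 0.659, 0.752, 0.0]
ft_force: [-0.4, 0.2, -0.9]
opening: 0.052
grasp_force: 0.0
clock: 28.45
eef_pos: [0.6172, 0.0616, 0.1649]
eef_rot: [0.001, 0.659, 0.752, 0.002]
ft_force: [0.7, 0.3, 0.2]
opening: 0.0531
grasp_force: 0.0
pos [617.2  61.6 164.9] tool z [ 0.005  0.001 -1.   ] turn needed -0.12 shift now [-210.3  -50.4    2.6] shift once turned [x y z] [-210.2  -50.8    2.9] clock 28.45 F [0.7 0.3 0.2] open 0.0531 grip 0.0
```

```bash
python3 -m jog '[-15,-4,0,0,60, -28,-7,0,0,60, -28,-7,0,0,60, -28,-7,0,0,60, -28,-7,0,0,60]' 20 | grep force && python3 -m jog '[-28,-7,0,0,60, -28,-7,0,0,60, -20,-4,0,0,60, -7,0,0,0,60, 0,0,0,0,60]' 20 >/dev/null && python3 -m jog '[0,0,0,0,60,0,0,0,0,60,0,0,0,0,60,0,0,0,0,60,0,0,0,0,60]' >/dev/null; python3 g.py w12.pkl
```

```text
ft_force: [0.7, -0.3, -0.2]
grasp_force: 0.0
wrist5.pkl Z along pin-free strip: y->top
(-28, -22) -42:15 -41:10 -40:14 -39:11 -38:9 -37:18 -36:13 -35:14 -34:9 -6:11 -5:16 -4:18 -3:9 -2:19 -1:18 0:10 1:17 2:20 3:10 4:20 5:20 6:11 7:19 8:20 9:10 10:9
(-6, 6) -43:15 -42:21 -41:23 -40:30 -39:19 -38:30 -37:24 -36:34 -35:22 -34:27 -6:38 -5:19 -4:38 -3:38 -2:19 -1:38 0:38 1:19 2:38 3:37 4:20 5:37 6:35 7:22 8:38 9:28 10:11
(22, 28) -43:7 -42:8 -41:13 -40:10 -39:9 -38:18 -37:10 -36:18 -35:9 -34:17 -6:10 -5:9 -4:20 -3:19 -2:10 -1:19 0:19 1:10 2:18 3:19 4:9 5:18 6:19 7:9 8:18 9:13 10:11
w12.pkl Z along pin-free strip: y->top
(-28, -22) -68:7 -67:9 -66:7 -65:8 -64:13 -63:12 -62:9 -61:9 -60:14 -59:15 -40:9 -39:17 -38:8 -37:18 -36:8 -35:16 -34:8 -33:8 -32:16 -31:8 -30:16 -29:8 -28:16 -27:8 -26:16
(-6, 6) -67:42 -66:17 -65:16 -64:24 -63:24 -62:15 -61:25 -60:23 -59:30 -40:27 -39:20 -38:15 -37:31 -36:16 -35:32 -34:16 -33:33 -32:17 -31:17 -30:33 -29:17 -28:34 -27:17 -26:33
(22, 28) -68:5 -67:9 -66:8 -65:8 -64:12 -63:11 -62:8 -61:13 -60:11 -59:15 -40:11 -39:13 -38:8 -37:17 -36:8 -35:16 -34:8 -33:12 -32:12 -31:8 -30:16 -29:8 -28:17 -27:9 -26:17
lid [[-28.2, -124.1], [27.6, -67.4]] [ 3.00000e-03 -1.40000e-02  1.00062e+02]
```

The pad is now pressed in about 10 mm (pad-to-jaw gap 27.5 → 18 mm). The jar is upright in the V, and the gripper is clear of everything.

```bash
python3 -m jog '[0,0,-15,0,60, 0,0,-20,0,60, 0,0,-15,0,60, 0,0,0,0,60, 0,0,0,0,60]' | grep -E "clock|force" && python3 -c "from rig import close_job; print(close_job())"
```

```text
clock: 30.5
ft_force: [-0.6, -0.4, -0.7]
grasp_force: 0.0
the job is handed in; nothing more can be done
None
```

The job is handed in at 30.5 s: the jam jar stands upright in the V with the pad pressed in about 10 mm of its 20, the knob is released and the arm is clear. On the first grasp the fingers came down on the lid because they reach less far than stated, but the jar did not move.

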